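# Ready the folding parcel trolley and hold its handle at the second stop

## Task

Get the folding trolley that lies on the packing bench ready for a parcel: first swing its U-shaped foot frame up and over to its stop, so that it stands upright, square to the trolley. Then squeeze the release button in the handle's grip and draw the handle out past its first stop to the second one, which is fully out; let the button spring back so that the handle locks there, and finish with the gripper still holding the grip bar, beside the button and not on it. Leave the other things on the bench where they lie.

Things in the scene. Friction and masses are not known exactly. Their poses are not given: they have to be found in the camera images.
- trolley: folding parcel trolley lying on its back, heavy, does not shift. Origin on the bench (z = 0) under its middle; x points the way the handle pulls out, y across, z up. Outer tubes (27 mm) along x at y = -95 and +95 mm, 45 mm up, x = -190 to 160 mm; cross bridge at x = 138 to 162 mm, 56 mm high; flat straps at x = -165, -30 mm, under 50 mm high. 110 mm wheels at x = -190, y = -128 and 128 mm
- foot (a joint): angle of the U-shaped foot frame about its hinge, rad: 0 = folded flat over the trolley, grows as its free end swings up; 1.57 = upright, against its stop at 1.58. Stiff hinge: it stays where it is left, about 5 N at its bar raises it. Starts between 0 and 0.35
- foot_hinge (a point): middle of the foot frame's hinge axis (which runs along the trolley's y), 150 mm from the trolley's origin towards the wheels, 75 mm above the bench
- foot_bar (a point): middle of the foot frame's cross bar: round steel bar 12 mm thick, 90 mm straight along the trolley's y, free all round, 220 mm from the hinge axis. At joint 0 it is 75 mm above the bench at trolley x = 70 mm. The frame's legs run from its ends to the hinge at trolley y = -65 and +65 mm; thin wires join them 55 and 115 mm from the hinge
- handle (a joint): how far the handle is drawn out along the trolley's x, m: 0 = stowed, 0.110 = first stop, 0.218 to 0.222 = second stop, fully out. Starts stowed, locked. It is free only while the button is pressed 5.5 mm or more; let go between stops, it clicks in at the next stop it meets. Free, it slides with about 4 N (more at speed) and stays where it is left
- grip: the handle's black grip bar: 26 mm along the trolley's x, 216 mm along its y, 26 mm high; origin at its centre, 45 mm above the bench, axes as the trolley's. Stowed, its centre is at trolley x = 235 mm, with 60 mm free between it and the bridge; 16 mm steel tubes join its back at y = -95 and +95 mm
- button (a joint): how far the release button is pressed, m: 0 = sprung out, 0.0065 = fully in, about 8 N there
- button_face (a point): middle of the outer face of the silver-grey release button, in the middle of the grip bar's front face (away from the wheels): 42 mm along y, 16 mm high, standing 8.5 mm proud when out, 2 mm when in. It is pressed along the trolley's -x, so that gripping bar and button front to back squeezes it in
- tape_roll: bystander: roll of brown packing tape lying flat beside the path of the handle, 110 mm across, 48 mm high, 80 mm hole; origin centre of underside
- marker: bystander: marker pen, white with black cap, lying, 135 x 18 mm, beside the handle's path; origin on the underside near its middle
- cutter: bystander: grey carton knife lying behind the wheels, about 150 x 26 x 14 mm; origin on the underside near its middle
- carton: bystander: closed brown cardboard carton, 115 x 170 x 75 mm, beside the trolley on the side away from the robot; origin centre of underside
- label_roll: bystander: roll of white labels standing on its flat end, 90 mm across, 60 mm high; origin centre of underside
- tape_gun: bystander: hand tape dispenser with a roll in it and a black grip, about 180 x 65 x 120 mm; origin on its underside

How it is judged:
On the way, in this order (a step that is already met when the one before it is completed fails the run):
1. the foot frame has been swung up square, the handle still stowed (value of joint foot above 1.45 rad and value of joint handle below 0.02 m), for 0.2 s.
2. the release button is squeezed in by the fingers with the handle still stowed (value of joint button above 0.005 m and value of joint handle below 0.03 m and contact force between the fingers and grip above 2 N), for 0.1 s.
3. the handle has been drawn out past the first stop (value of joint handle above 0.14 m), for 0.1 s.
At the end, for the whole second after the job is handed in: the handle is drawn out to its second stop (over 214 mm) and at rest, the button has sprung back out (pressed less than 2 mm) so the latch is in, the fingers still grip the grip bar (over 3 N), and the foot frame still stands square (over 1.45 rad) (value of joint handle between 0.214 and 0.23 m and value of joint button below 0.002 m and value of joint foot above 1.45 rad and contact force between the fingers and grip above 3 N and velocity of joint handle between -0.01 and 0.01 m/s); the arm keeps its last pose, push and grip.
It fails at once if a bystander on the bench is shoved more than 30 mm (distance of any of tape_roll, marker, cutter, carton, label_roll, tape_gun from where it was at the start of the episode above 0.03 m).
It also fails if it takes over 48 s, if anything falls off the work surface, if the arm or the gripper's body presses on something with over 40 N, if the wrist force passes 120 N, or if a joint passes its speed limit or range.

## Robot

A 6-joint arm with a two-finger parallel gripper is mounted at the origin on the work surface. World frame = base frame: x ahead of the robot, y to its left, z up, the work surface at z = 0. Lengths are in m, angles in rad, forces in N, time in s.
With the tool pointing down it reaches from about 0.3 to 0.775 m from the base axis. Payload 14.6 kg.
Tool frame: the origin (TCP) lies midway between the tips of the shut fingers; the grasp point (between the pads) lies 19 mm behind it (grasp_offset is the distance from the TCP to the grasp point, in m); z points along the fingers, y is the line along which they close (so a half turn about z gives the same grasp; the last joint's range is limited). The gripper opens to 94 mm and grips with 3 to 60 N. Pads are 16 mm wide; open, the fingers measure 119 mm over their backs; the gripper's body (75 mm by 177 mm) begins 78 mm behind the grasp point.
Start: joints at [-1.373, 0.3, 1.521, -0, 1.321, -0.067], TCP at [0.144, -0.531, 0.205] pointing down, gripper open.
Joint ranges: [-3.03, 3.03], [-0.79, 2.21], [0.23, 2.52], [-1.04, 4.18], [0, 3.07], [-2.55, 2.55]. Speed limits (rad/s): [2.22, 2.22, 2.57, 3.14, 3.14, 3.14].

## Interface

Orientations are given as [roll, pitch, yaw] about the fixed x, y, z axes, in that order (R = Rz(yaw) Ry(pitch) Rx(roll)).
In Python, from station import * gives the robot as it stands. The module is installed in compiled form; this text tells all that it offers.
- The arm moves only by the tool send_rows, never from a script. Its argument "rows" is a list of rows, each an object of numbers: "dx", "dy", "dz": the shift along the tool's x, y, z in mm; "roll": the turn about the tool's z in degrees; "jaw": the closure, from -1 (fully open) to 1 (shut). In form: [{"dx": .., "dy": .., "dz": .., "roll": .., "jaw": ..}, ...]. A call has 1 to 12 rows; each row shifts and turns the commanded pose from where the row before left it, along the tool's axes as they then stand; what a row does not reach is not made up. A row lasts 1/12 s, in which the tool goes at most 41.7 mm and 7.16 degrees, less where a joint would pass 70% of its speed; a pose out of reach is approached as far as the arm can. A call is refused whole if a number of a shift passes 41.7 or a number of a turn 7.16, either way. A call with a gripper value outside its range is refused whole. The fingers move at their own pace and stop on an object; "force" is the grip in N (left out, the last holds). Time passes only in rows, so rows that do not move let the fingers close. It gives the time, the measured TCP pose, the force, the opening and the grip force at its end, in the units of the state.
- get_obs(): the state, without advancing time (a new reading comes with each control period).
- camera(name): name is "scene" or "top" or "wrist"; returns a dict with "frame" (420x560x3 uint8, red, green, blue), "z_map" (420x560 float32, m along the optical axis (not along the pixel's ray), 0 where there is no reading), "camera_matrix" (3x3 intrinsics, pixels), "D" ([k1, k2, p1, p2, k3] as OpenCV has them; the pictures are not rectified), "rvec" (rotation vector, rad) and "tvec" (3), from world to camera coordinates, as OpenCV has them. Camera axes: x right, y down, z forward; pixel columns grow to the right and rows downward; lengths in m; the calibration is good to about 2 mm. A picture is of the moment at which its call begins.
- hand_in(): hands the job in; it is judged then, once.
The state is a dict: "time_s": time; "qpos": joint angles; "joint_vel": joint speeds; "tau": joint torques, N m; "ee_pos": TCP position; "eef_rot": TCP orientation; "force": force on the tool from outside, world axes, zero at the start; "moment": the same for the moment, N m; "grip_width": finger opening in m; "grip_force": force on a finger pad.
Only numpy, scipy, OpenCV 4.12 (cv2) and the standard library are available. Lean on these libraries where they do the work, as an engineer would, in place of code of your own. Each camera call takes 0.05 s, during which the arm holds its last target. There are 200 camera calls.

## Working session

There is one attempt and no reset: what is moved stays moved. The work goes in short steps, Python scripts to look and compute and a tool call to move; the robot and the scene stay as the last step left them, time stands still between calls to the robot, and variables do not carry over. Pictures are saved under pics/ and viewed, at most 10 in all, crops included, and the job is handed in when it is done.

Besides the shell and the picture viewer there is one more tool, called after "Emit:" as name(argument=value, ...), one argument or row to a line, values as JSON. send_rows: Moves the arm, as the interface text tells. Its arguments: {"type":"object","properties":{"rows":{"type":"array"},"force":{"type":"number"}},"required":["rows"]}

```bash
mkdir -p pics
cat > h.py <<'E'
from station import *
import numpy as np, cv2
from scipy.spatial.transform import Rotation as R
def unproj(c,u,v,z=None):
    p=cv2.undistortPoints(np.array([[[u,v]]],float),c["camera_matrix"],c["D"])[0,0]
    Rm=cv2.Rodrigues(np.array(c["rvec"]))[0]; t=np.array(c["tvec"]).ravel()
    d=Rm.T@np.array([p[0],p[1],1]); o=-Rm.T@t
    if z is not None: return o+d*(z-o[2])/d[2]
    return o+d*np.median(c["z_map"][int(v)-1:int(v)+2,int(u)-1:int(u)+2])
E
python3 - <<'E'
from h import *
import pickle
o=get_obs();print({k:np.round(v,3) for k,v in o.items()})
for n in("top","scene"):
    c=camera(n);pickle.dump(c,open(n+".pkl","wb"));cv2.imwrite(f"pics/{n}0.png",c["frame"][:,:,::-1])
    print(n,-cv2.Rodrigues(np.array(c["rvec"]))[0].T@np.array(c["tvec"]).ravel())
E
```

```text
{'time_s': np.float64(0.0), 'qpos': array([-1.373,  0.3  ,  1.522,  0.   ,  1.321, -0.067]), 'joint_vel': array([ 0.001, -0.   , -0.001,  0.   , -0.   , -0.001]), 'tau': array([ 4.0000e-03, -5.3180e+01, -3.5273e+01,  7.1000e-02,  2.4000e-02,
       -0.0000e+00]), 'ee_pos': array([ 0.144, -0.531,  0.205]), 'eef_rot': array([-3.14 , -0.   ,  0.265]), 'force': array([ 0.668, -0.781, -0.446]), 'moment': array([-0.074,  0.027, -0.046]), 'grip_force': np.float64(0.0), 'grip_width': np.float64(0.094)}
top [0.29898484 0.01045795 1.93205277]
scene [1.27956213 0.51171698 1.04134033]
```

View pics/top0.png

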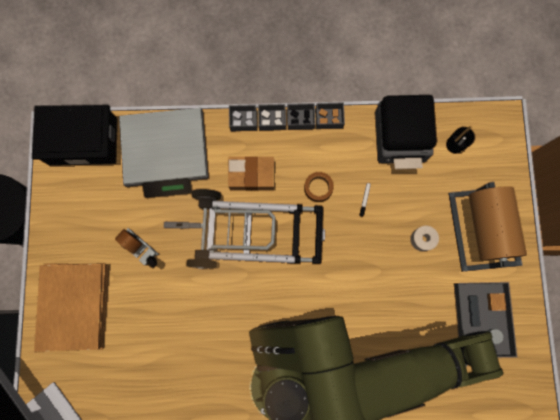

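View pics/scene0.png

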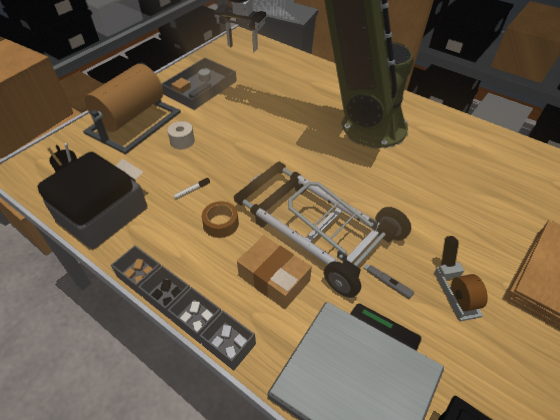

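The top view shows the trolley at (205–325, 195–265) with its grip bar near (319, 235) and the foot bar near (275, 232). The tape roll is at (319, 186), the marker at (365, 200). I'll enlarge the trolley for precise readings.

Run:
```python
import pickle,cv2
c=pickle.load(open("top.pkl","rb"))
cv2.imwrite("pics/crop1.png",cv2.resize(c["frame"][175:280,185:345,::-1],None,fx=5,fy=5,interpolation=cv2.INTER_CUBIC))
c=pickle.load(open("scene.pkl","rb"))
cv2.imwrite("pics/crop2.png",cv2.resize(c["frame"][150:300,225:425,::-1],None,fx=4,fy=4,interpolation=cv2.INTER_CUBIC))
```

```text
(no output)
```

View pics/crop1.png

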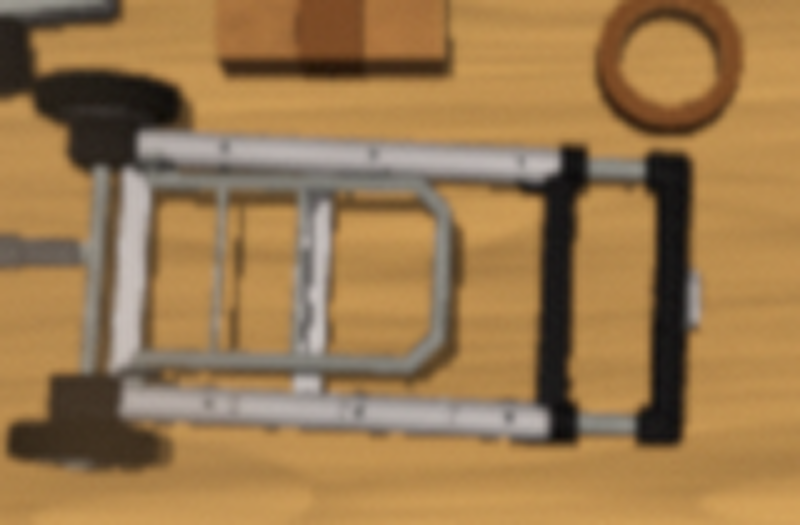

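View pics/crop2.png

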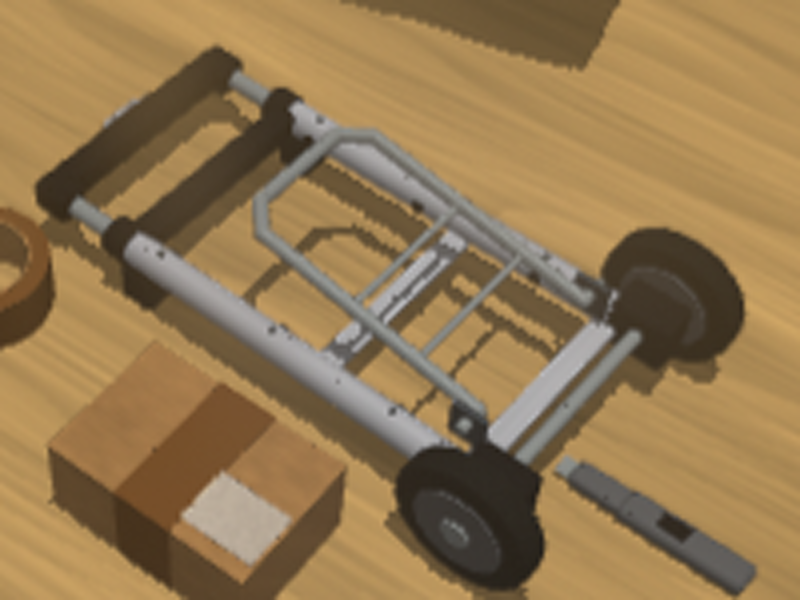

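The crops show the grip bar's top from (670,155) to (660,441), the button at (696,298), and the foot bar running (446,210)–(440,340), slightly raised. Next I convert these to world coordinates.

Run:
```python
from h import *
import pickle
c=pickle.load(open("top.pkl","rb")); s=pickle.load(open("scene.pkl","rb"))
f=lambda U,V:((U+.5)/5-.5+185,(V+.5)/5-.5+175)
g=lambda U,V:((U+.5)/4-.5+225,(V+.5)/4-.5+150)
for n,p,z in [("grip+",(670,155),.058),("grip-",(660,441),.058),("gripc",(668,298),.058),("front+",(690,180),.058),("front-",(681,420),.058),("button",(699,298),.045),("tu+a",(150,146),.058),("tu+b",(540,163),.058),("tu-a",(135,402),.058),("tu-b",(535,420),.058),("bridge",(558,293),.056),("bar",(443,275),None),("bar+",(446,210),None),("bar-",(440,340),None),("tape",(669,62),.048)]:
    u=f(*p);print(n,np.round(unproj(c,*u,z),4),np.round(unproj(c,*u),4))
for n,p in [("bar s",(261,215)),("bar mid L",(300,168)),("bar R",(345,134)),("leg",(450,390))]:
    print(n,np.round(unproj(s,*g(*p)),4))
for n,(u,v) in dict(marker1=(368,184),marker2=(362,214),label=(426,238)).items(): print(n,np.round(unproj(c,u,v,0.02),3))
```

```text
grip+ [ 0.6419 -0.1424  0.058 ] [ 0.6423 -0.1426  0.0556]
grip- [ 0.4309 -0.1269  0.058 ] [ 0.4309 -0.1269  0.0576]
gripc [ 0.5353 -0.1368  0.058 ] [ 0.5357 -0.137   0.055 ]
front+ [ 0.6227 -0.1564  0.058 ] [ 0.6237 -0.1569  0.0523]
front- [ 0.4457 -0.1427  0.058 ] [ 0.446  -0.143   0.0545]
button [ 0.5363 -0.1607  0.045 ] [ 0.536  -0.1604  0.0479]
tu+a [0.6586 0.2429 0.058 ] [0.659  0.2431 0.0563]
tu+b [ 0.6384 -0.0459  0.058 ] [ 0.6394 -0.0461  0.052 ]
tu-a [0.469  0.2545 0.058 ] [0.4692 0.2547 0.0561]
tu-b [ 0.4484 -0.0366  0.058 ] [ 0.4484 -0.0366  0.0574]
bridge [ 0.5413 -0.0563  0.056 ] [ 0.5412 -0.0563  0.0563]
bar [0.5483 0.0273 0.118 ] [0.5483 0.0273 0.118 ]
bar+ [0.5949 0.0241 0.1194] [0.5949 0.0241 0.1194]
bar- [0.5021 0.0306 0.1158] [0.5021 0.0306 0.1158]
tape [ 0.7146 -0.1452  0.048 ] [ 0.7254 -0.1492 -0.0009]
bar s [0.6074 0.0376 0.1163]
bar mid L [0.5549 0.0346 0.1196]
bar R [0.5046 0.0405 0.1182]
leg [0.6335 0.2198 0.0821]
marker1 [ 0.727 -0.336  0.02 ]
marker2 [ 0.612 -0.307  0.02 ]
label [ 0.516 -0.539  0.02 ]
```

Emit:
send_rows(
  rows=[
    {"roll":6.4,"jaw":-0.3},
    {"roll":6.4,"jaw":-0.3},
    {"roll":6.4,"jaw":-0.3},
    {"dx":20,"dy":-30,"jaw":-0.3},
    {"dx":20,"dy":-30,"jaw":-0.3},
    {"dx":20,"dy":-30,"jaw":-0.3},
    {"dx":20,"dy":-30,"jaw":-0.3},
    {"dx":20,"dy":-30,"jaw":-0.3},
    {"dx":20,"dy":-30,"jaw":-0.3},
    {"dx":20,"dy":-30,"jaw":-0.3},
    {"dx":20,"dy":-30,"jaw":-0.3},
    {"dx":20,"dy":-30,"jaw":-0.3},
  ],
  force=30,
)

```text
invalid input at $.rows[0]: expected keys dx, dy, dz, roll, jaw
```

All five keys are needed.

Emit:
send_rows(
  rows=[
    {"dx":0,"dy":0,"dz":0,"roll":6.4,"jaw":-0.3},
    {"dx":0,"dy":0,"dz":0,"roll":6.4,"jaw":-0.3},
    {"dx":0,"dy":0,"dz":0,"roll":6.4,"jaw":-0.3},
    {"dx":20,"dy":-30,"dz":0,"roll":0,"jaw":-0.3},
    {"dx":20,"dy":-30,"dz":0,"roll":0,"jaw":-0.3},
    {"dx":20,"dy":-30,"dz":0,"roll":0,"jaw":-0.3},
    {"dx":20,"dy":-30,"dz":0,"roll":0,"jaw":-0.3},
    {"dx":20,"dy":-30,"dz":0,"roll":0,"jaw":-0.3},
    {"dx":20,"dy":-30,"dz":0,"roll":0,"jaw":-0.3},
    {"dx":20,"dy":-30,"dz":0,"roll":0,"jaw":-0.3},
    {"dx":20,"dy":-30,"dz":0,"roll":0,"jaw":-0.3},
    {"dx":20,"dy":-30,"dz":0,"roll":0,"jaw":-0.3},
  ],
  force=30,
)

```text
time_s: 1.1
ee_pos: [0.3431, -0.2725, 0.2054]
eef_rot: [-3.142, 0.0, -0.071]
force: [0.2, -0.6, 0.1]
grip_width: 0.0612
grip_force: 0.0
```

Emit:
send_rows(
  rows=[
    {"dx":18.3,"dy":-31.5,"dz":0,"roll":0,"jaw":-0.3},
    {"dx":18.3,"dy":-31.5,"dz":0,"roll":0,"jaw":-0.3},
    {"dx":18.3,"dy":-31.5,"dz":0,"roll":0,"jaw":-0.3},
    {"dx":18.3,"dy":-31.5,"dz":0,"roll":0,"jaw":-0.3},
    {"dx":18.3,"dy":-31.5,"dz":0,"roll":0,"jaw":-0.3},
    {"dx":18.3,"dy":-31.5,"dz":0,"roll":0,"jaw":-0.3},
    {"dx":18.3,"dy":-31.5,"dz":0,"roll":0,"jaw":-0.3},
    {"dx":18.3,"dy":-31.5,"dz":0,"roll":0,"jaw":-0.3},
    {"dx":18.3,"dy":-31.5,"dz":0,"roll":0,"jaw":-0.3},
    {"dx":18.3,"dy":-31.5,"dz":0,"roll":0,"jaw":-0.3},
    {"dx":0,"dy":0,"dz":0,"roll":0,"jaw":-0.3},
    {"dx":0,"dy":0,"dz":0,"roll":0,"jaw":-0.3},
  ],
)

```text
time_s: 2.1
ee_pos: [0.5472, 0.0284, 0.2046]
eef_rot: [3.141, 0.001, -0.068]
force: [0.2, -1.2, -0.6]
grip_width: 0.061
grip_force: 0.0
```

Run:
```python
from h import *
import pickle
c=camera("wrist");pickle.dump(c,open("w1.pkl","wb"));cv2.imwrite("pics/w1.png",c["frame"][:,:,::-1])
print(np.round(get_obs()["ee_pos"],4))
```

```text
[0.5468 0.0274 0.2048]
```

View pics/w1.png

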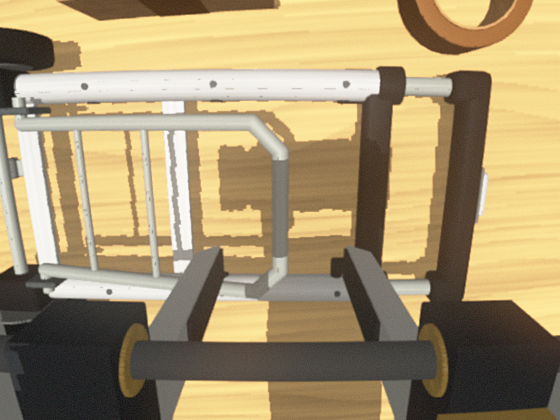

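The wrist view shows the foot bar (280,155)–(280,262) centred between the fingers. The grip bar runs from (471,75) to (445,295), with the button at (485,193).

Run:
```python
from h import *
import pickle
c=pickle.load(open("w1.pkl","rb"))
ex=np.array([-.0703,-.9975]);ey=np.array([.9975,-.0703]);O=np.array([.5527,.0965])
for n,u,z in [("bar",(280,212),None),("bar-",(280,250),None),("bar+",(280,165),None),("button",(487,193),.045),("buttond",(484,193),None),("bridge",(377,200),None),("gripmid",(465,190),.058),("grip+",(471,74),.058),("tube+a",(40,87),.058),("tube+b",(360,82),.058)]:
    p=unproj(c,*u,z);print(n,np.round(p,4),"trolley",np.round([(p[:2]-O)@ex,(p[:2]-O)@ey],4))
```

```text
bar [0.5512 0.0315 0.1224] trolley [0.0649 0.0031]
bar- [0.5221 0.0336 0.1222] trolley [ 0.0649 -0.0261]
bar+ [0.585  0.0292 0.1227] trolley [0.0649 0.037 ]
button [ 0.5355 -0.1619  0.045 ] trolley [0.2589 0.001 ]
buttond [ 0.5376 -0.1548  0.0526] trolley [0.2517 0.0026]
bridge [ 0.5385 -0.054   0.0566] trolley [ 0.1511 -0.0035]
gripmid [ 0.5429 -0.1338  0.058 ] trolley [0.2304 0.0064]
grip+ [ 0.6426 -0.1349  0.058 ] trolley [0.2245 0.1059]
tube+a [0.6586 0.2312 0.058 ] trolley [-0.1418  0.0962]
tube+b [ 0.6405 -0.0405  0.058 ] trolley [0.1305 0.0972]
```

Emit:
send_rows(
  rows=[
    {"dx":0,"dy":-3,"dz":28,"roll":0,"jaw":-0.3},
    {"dx":0,"dy":0,"dz":28,"roll":0,"jaw":-0.3},
    {"dx":0,"dy":0,"dz":28,"roll":0,"jaw":-0.3},
    {"dx":0,"dy":0,"dz":26,"roll":0,"jaw":-0.3},
    {"dx":0,"dy":0,"dz":0,"roll":0,"jaw":0.4},
    {"dx":0,"dy":0,"dz":0,"roll":0,"jaw":1},
    {"dx":0,"dy":0,"dz":0,"roll":0,"jaw":1},
    {"dx":0,"dy":0,"dz":0,"roll":0,"jaw":1},
    {"dx":0,"dy":0,"dz":0,"roll":0,"jaw":1},
    {"dx":0,"dy":0,"dz":0,"roll":0,"jaw":1},
  ],
  force=40,
)

```text
time_s: 2.98
ee_pos: [0.5478, 0.0301, 0.0965]
eef_rot: [-3.141, -0.002, -0.07]
force: [0.2, -0.4, 0.5]
grip_width: 0.0247
grip_force: 0.0
```

Emit:
send_rows(
  rows=[
    {"dx":0,"dy":0,"dz":0,"roll":0,"jaw":1},
    {"dx":0,"dy":0,"dz":0,"roll":0,"jaw":1},
    {"dx":0,"dy":0,"dz":0,"roll":0,"jaw":1},
    {"dx":0,"dy":0,"dz":0,"roll":0,"jaw":1},
  ],
)

```text
time_s: 3.32
ee_pos: [0.5475, 0.0306, 0.0956]
eef_rot: [-3.141, -0.0, -0.07]
force: [1.1, 4.0, -0.0]
grip_width: 0.0111
grip_force: 40.0
```

Run:
```python
import numpy as np
t0=.175; T=np.linspace(t0,1.575,25); x=220*np.cos(T); z=220*np.sin(T)
print([(round(a,1),round(-b,1)) for a,b in zip(np.diff(x),np.diff(z))])
```

```text
[(np.float64(-2.6), np.float64(-12.6)), (np.float64(-3.3), np.float64(-12.4)), (np.float64(-4.0), np.float64(-12.2)), (np.float64(-4.7), np.float64(-11.9)), (np.float64(-5.4), np.float64(-11.6)), (np.float64(-6.1), np.float64(-11.3)), (np.float64(-6.8), np.float64(-10.9)), (np.float64(-7.4), np.float64(-10.5)), (np.float64(-8.0), np.float64(-10.1)), (np.float64(-8.5), np.float64(-9.6)), (np.float64(-9.1), np.float64(-9.1)), (np.float64(-9.6), np.float64(-8.5)), (np.float64(-10.1), np.float64(-7.9)), (np.float64(-10.5), np.float64(-7.3)), (np.float64(-10.9), np.float64(-6.7)), (np.float64(-11.3), np.float64(-6.1)), (np.float64(-11.6), np.float64(-5.4)), (np.float64(-11.9), np.float64(-4.7)), (np.float64(-12.2), np.float64(-4.0)), (np.float64(-12.4), np.float64(-3.3)), (np.float64(-12.6), np.float64(-2.5)), (np.float64(-12.7), np.float64(-1.8)), (np.float64(-12.8), np.float64(-1.1)), (np.float64(-12.8), np.float64(-0.3))]
```

Emit:
send_rows(
  rows=[
    {"dx":0,"dy":-2.6,"dz":-12.6,"roll":0,"jaw":1},
    {"dx":0,"dy":-3.3,"dz":-12.4,"roll":0,"jaw":1},
    {"dx":0,"dy":-4.0,"dz":-12.2,"roll":0,"jaw":1},
    {"dx":0,"dy":-4.7,"dz":-11.9,"roll":0,"jaw":1},
    {"dx":0,"dy":-5.4,"dz":-11.6,"roll":0,"jaw":1},
    {"dx":0,"dy":-6.1,"dz":-11.3,"roll":0,"jaw":1},
    {"dx":0,"dy":-6.8,"dz":-10.9,"roll":0,"jaw":1},
    {"dx":0,"dy":-7.4,"dz":-10.5,"roll":0,"jaw":1},
    {"dx":0,"dy":-8.0,"dz":-10.1,"roll":0,"jaw":1},
    {"dx":0,"dy":-8.5,"dz":-9.6,"roll":0,"jaw":1},
    {"dx":0,"dy":-9.1,"dz":-9.1,"roll":0,"jaw":1},
    {"dx":0,"dy":-9.6,"dz":-8.5,"roll":0,"jaw":1},
  ],
)

```text
time_s: 4.32
ee_pos: [0.5527, 0.1056, 0.2272]
eef_rot: [3.14, -0.0, -0.071]
force: [3.7, -4.7, -4.6]
grip_width: 0.0108
grip_force: 40.0
```

Emit:
send_rows(
  rows=[
    {"dx":0,"dy":-10.1,"dz":-7.9,"roll":0,"jaw":1},
    {"dx":0,"dy":-10.5,"dz":-7.3,"roll":0,"jaw":1},
    {"dx":0,"dy":-10.9,"dz":-6.7,"roll":0,"jaw":1},
    {"dx":0,"dy":-11.3,"dz":-6.1,"roll":0,"jaw":1},
    {"dx":0,"dy":-11.6,"dz":-5.4,"roll":0,"jaw":1},
    {"dx":0,"dy":-11.9,"dz":-4.7,"roll":0,"jaw":1},
    {"dx":0,"dy":-12.2,"dz":-4.0,"roll":0,"jaw":1},
    {"dx":0,"dy":-12.4,"dz":-3.3,"roll":0,"jaw":1},
    {"dx":0,"dy":-12.6,"dz":-2.5,"roll":0,"jaw":1},
    {"dx":0,"dy":-12.7,"dz":-1.8,"roll":0,"jaw":1},
    {"dx":0,"dy":-10,"dz":-0.7,"roll":0,"jaw":1},
    {"dx":0,"dy":0,"dz":0,"roll":0,"jaw":1},
  ],
)

```text
time_s: 5.32
ee_pos: [0.5622, 0.2332, 0.2787]
eef_rot: [-3.14, -0.004, -0.069]
force: [5.6, 1.6, 5.7]
grip_width: 0.0109
grip_force: 40.0
```

Emit:
send_rows(
  rows=[
    {"dx":0,"dy":-5,"dz":0,"roll":0,"jaw":1},
    {"dx":0,"dy":-5,"dz":0,"roll":0,"jaw":1},
    {"dx":0,"dy":-3,"dz":0,"roll":0,"jaw":1},
    {"dx":0,"dy":0,"dz":0,"roll":0,"jaw":1},
    {"dx":0,"dy":0,"dz":0,"roll":0,"jaw":1},
  ],
)

```text
time_s: 5.73
ee_pos: [0.563, 0.2451, 0.2789]
eef_rot: [-3.14, -0.004, -0.07]
force: [4.5, 0.1, 8.0]
grip_width: 0.0108
grip_force: 40.0
```

Emit:
send_rows(
  rows=[
    {"dx":0,"dy":-3,"dz":0,"roll":0,"jaw":1},
    {"dx":0,"dy":0,"dz":0,"roll":0,"jaw":1},
    {"dx":0,"dy":0,"dz":0,"roll":0,"jaw":1},
  ],
)

```text
time_s: 5.98
ee_pos: [0.5632, 0.2478, 0.2789]
eef_rot: [-3.141, -0.004, -0.07]
force: [4.9, -1.3, 6.9]
grip_width: 0.0109
grip_force: 40.0
```

Emit:
send_rows(
  rows=[
    {"dx":0,"dy":0,"dz":0,"roll":0,"jaw":-0.3},
    {"dx":0,"dy":0,"dz":0,"roll":0,"jaw":-0.3},
    {"dx":0,"dy":0,"dz":0,"roll":0,"jaw":-0.3},
    {"dx":0,"dy":0,"dz":0,"roll":0,"jaw":-0.3},
    {"dx":0,"dy":0,"dz":0,"roll":0,"jaw":-0.3},
    {"dx":0,"dy":0,"dz":-20,"roll":0,"jaw":-0.3},
    {"dx":0,"dy":0,"dz":-25,"roll":0,"jaw":-0.3},
    {"dx":0,"dy":0,"dz":-25,"roll":0,"jaw":-0.3},
    {"dx":0,"dy":0,"dz":0,"roll":0,"jaw":-0.3},
  ],
)

```text
time_s: 6.73
ee_pos: [0.5632, 0.2477, 0.3517]
eef_rot: [-3.139, -0.006, -0.07]
force: [0.1, 0.3, 0.0]
grip_width: 0.0609
grip_force: 0.0
```

Run:
```python
from h import *
c=camera("scene");cv2.imwrite("pics/s2.png",c["frame"][:,:,::-1])
o=get_obs();print(np.round(o["ee_pos"],4),o["grip_width"],np.round(o["qpos"],2))
```

```text
[0.563  0.2476 0.349 ] 0.061067549585604224 [0.35 0.4  1.07 0.   1.67 2.  ]
```

View pics/s2.png

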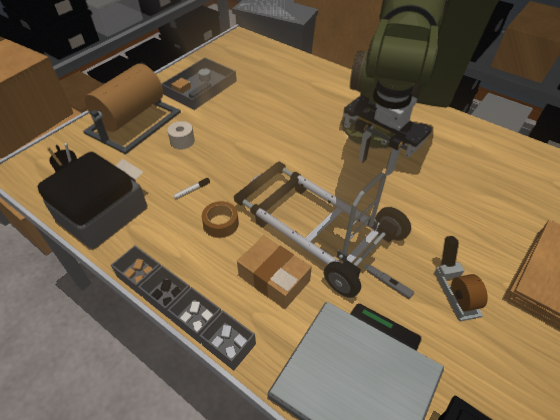

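The foot frame stands upright at about (365, 215), and nothing else on the bench has moved. Next I go to above the grip.

Emit:
send_rows(
  rows=[
    {"dx":0,"dy":34,"dz":0,"roll":0,"jaw":-0.5},
    {"dx":0,"dy":38,"dz":0,"roll":0,"jaw":-0.5},
    {"dx":0,"dy":38,"dz":0,"roll":0,"jaw":-0.5},
    {"dx":0,"dy":38,"dz":0,"roll":0,"jaw":-0.5},
    {"dx":0,"dy":32,"dz":24,"roll":0,"jaw":-0.5},
    {"dx":0,"dy":32,"dz":24,"roll":0,"jaw":-0.5},
    {"dx":0,"dy":32,"dz":24,"roll":0,"jaw":-0.5},
    {"dx":0,"dy":32,"dz":24,"roll":0,"jaw":-0.5},
    {"dx":0,"dy":32,"dz":24,"roll":0,"jaw":-0.5},
    {"dx":0,"dy":32,"dz":24,"roll":0,"jaw":-0.5},
    {"dx":1,"dy":32,"dz":24,"roll":0,"jaw":-0.5},
    {"dx":1,"dy":18,"dz":0,"roll":0,"jaw":-0.5},
  ],
)

```text
time_s: 7.78
ee_pos: [0.5344, -0.1438, 0.1727]
eef_rot: [-3.14, 0.008, -0.072]
force: [0.2, 0.1, -0.7]
grip_width: 0.071
grip_force: 0.0
```

Emit:
send_rows(
  rows=[
    {"dx":0,"dy":0,"dz":0,"roll":0,"jaw":-0.5},
    {"dx":0,"dy":0,"dz":0,"roll":0,"jaw":-0.5},
  ],
)

```text
time_s: 7.95
ee_pos: [0.5368, -0.1421, 0.1776]
eef_rot: [-3.141, 0.001, -0.072]
force: [-0.5, 0.8, 0.3]
grip_width: 0.0707
grip_force: 0.0
```

Run:
```python
from h import *
c=camera("wrist");cv2.imwrite("pics/w2.png",c["frame"][:,:,::-1])
import pickle;pickle.dump(c,open("w2.pkl","wb"))
o=get_obs();p=o["ee_pos"];d=p[:2]-[.5527,.0965]
print(np.round(p,4),o["grip_width"],np.round(d@[-.0703,-.9975],4),np.round(d@[.9975,-.0703],4))
```

```text
[ 0.5371 -0.1413  0.1782] 0.07032920792942128 0.2383 0.0011
```

View pics/w2.png

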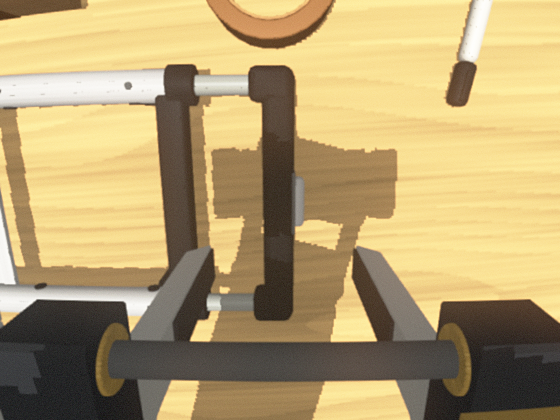

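The grip bar (264–295) and the button (302, 176–226) lie between the fingers. I'll check the button's y, then descend.

Run:
```python
from h import *
import pickle
c=pickle.load(open("w2.pkl","rb"))
for u,z in [((304,201),.05),((303,176),.053),((303,226),.053),((295,200),.058),((264,200),.058),((280,67),.058),((273,320),.058)]:
    p=unproj(c,*u,z);d=p[:2]-[.5527,.0965];print(u,np.round([d@[-.0703,-.9975],d@[.9975,-.0703]],4))
```

```text
(304, 201) [0.2553 0.0017]
(303, 176) [0.2541 0.0234]
(303, 226) [ 0.2546 -0.0192]
(295, 200) [0.2475 0.0045]
(264, 200) [0.2223 0.0045]
(280, 67) [0.2357 0.1073]
(273, 320) [ 0.2286 -0.1059]
```

Emit:
send_rows(
  rows=[
    {"dx":0,"dy":1,"dz":30,"roll":0,"jaw":-0.5},
    {"dx":0,"dy":0,"dz":30,"roll":0,"jaw":-0.5},
    {"dx":0,"dy":0,"dz":30,"roll":0,"jaw":-0.5},
    {"dx":0,"dy":0,"dz":30,"roll":0,"jaw":-0.5},
    {"dx":0,"dy":0,"dz":25,"roll":0,"jaw":-0.5},
    {"dx":0,"dy":0,"dz":6,"roll":0,"jaw":-0.5},
    {"dx":0,"dy":0,"dz":0,"roll":0,"jaw":-0.5},
  ],
)

```text
time_s: 8.58
ee_pos: [0.5367, -0.1415, 0.0266]
eef_rot: [-3.141, 0.002, -0.069]
force: [-0.0, 0.1, -0.1]
grip_width: 0.0702
grip_force: 0.0
```

Emit:
send_rows(
  rows=[
    {"dx":1,"dy":-2,"dz":0,"roll":0,"jaw":1},
    {"dx":0,"dy":0,"dz":0,"roll":0,"jaw":1},
    {"dx":0,"dy":0,"dz":0,"roll":0,"jaw":1},
    {"dx":0,"dy":0,"dz":0,"roll":0,"jaw":1},
    {"dx":0,"dy":0,"dz":0,"roll":0,"jaw":1},
    {"dx":0,"dy":0,"dz":0,"roll":0,"jaw":1},
    {"dx":0,"dy":0,"dz":0,"roll":0,"jaw":1},
    {"dx":0,"dy":0,"dz":0,"roll":0,"jaw":1},
    {"dx":0,"dy":0,"dz":0,"roll":0,"jaw":1},
    {"dx":0,"dy":0,"dz":0,"roll":0,"jaw":1},
  ],
  force=35,
)

```text
time_s: 9.42
ee_pos: [0.5386, -0.1408, 0.0281]
eef_rot: [-3.142, -0.001, -0.07]
force: [-1.1, 0.7, 5.8]
grip_width: 0.0277
grip_force: 35.0
```

Emit:
send_rows(
  rows=[
    {"dx":0,"dy":6,"dz":0,"roll":0,"jaw":1},
    {"dx":0,"dy":12,"dz":0,"roll":0,"jaw":1},
    {"dx":0,"dy":12,"dz":0,"roll":0,"jaw":1},
    {"dx":0,"dy":12,"dz":0,"roll":0,"jaw":1},
    {"dx":0,"dy":12,"dz":0,"roll":0,"jaw":1},
    {"dx":0,"dy":12,"dz":0,"roll":0,"jaw":1},
    {"dx":0,"dy":12,"dz":0,"roll":0,"jaw":1},
    {"dx":0,"dy":12,"dz":0,"roll":0,"jaw":1},
    {"dx":0,"dy":12,"dz":0,"roll":0,"jaw":1},
    {"dx":0,"dy":12,"dz":0,"roll":0,"jaw":1},
    {"dx":0,"dy":12,"dz":0,"roll":0,"jaw":1},
    {"dx":0,"dy":12,"dz":0,"roll":0,"jaw":1},
  ],
)

```text
time_s: 10.42
ee_pos: [0.5288, -0.2787, 0.0281]
eef_rot: [-3.141, -0.0, -0.07]
force: [-0.7, 5.1, 7.3]
grip_width: 0.0274
grip_force: 35.0
```

Emit:
send_rows(
  rows=[
    {"dx":0,"dy":12,"dz":0,"roll":0,"jaw":1},
    {"dx":0,"dy":12,"dz":0,"roll":0,"jaw":1},
    {"dx":0,"dy":12,"dz":0,"roll":0,"jaw":1},
    {"dx":0,"dy":12,"dz":0,"roll":0,"jaw":1},
    {"dx":0,"dy":12,"dz":0,"roll":0,"jaw":1},
    {"dx":0,"dy":9,"dz":0,"roll":0,"jaw":1},
    {"dx":0,"dy":5,"dz":0,"roll":0,"jaw":1},
    {"dx":0,"dy":3,"dz":0,"roll":0,"jaw":1},
    {"dx":0,"dy":2,"dz":0,"roll":0,"jaw":1},
    {"dx":0,"dy":2,"dz":0,"roll":0,"jaw":1},
    {"dx":0,"dy":0,"dz":0,"roll":0,"jaw":1},
    {"dx":0,"dy":0,"dz":0,"roll":0,"jaw":1},
  ],
)

```text
time_s: 11.42
ee_pos: [0.5231, -0.3595, 0.0281]
eef_rot: [3.141, -0.001, -0.071]
force: [-0.7, -0.2, 6.0]
grip_width: 0.0274
grip_force: 35.0
```

Emit:
send_rows(
  rows=[
    {"dx":0,"dy":2,"dz":0,"roll":0,"jaw":1},
    {"dx":0,"dy":1,"dz":0,"roll":0,"jaw":1},
    {"dx":0,"dy":0,"dz":0,"roll":0,"jaw":1},
    {"dx":0,"dy":0,"dz":0,"roll":0,"jaw":1},
  ],
)

```text
time_s: 11.75
ee_pos: [0.523, -0.3604, 0.0281]
eef_rot: [-3.139, 0.001, -0.07]
force: [-2.3, 15.0, 11.1]
grip_width: 0.0277
grip_force: 35.0
```

Emit:
send_rows(
  rows=[
    {"dx":0,"dy":0,"dz":0,"roll":0,"jaw":-0.2},
    {"dx":0,"dy":0,"dz":0,"roll":0,"jaw":-0.2},
    {"dx":0,"dy":0,"dz":0,"roll":0,"jaw":-0.2},
    {"dx":0,"dy":0,"dz":0,"roll":0,"jaw":-0.2},
    {"dx":0,"dy":0,"dz":0,"roll":0,"jaw":-0.2},
    {"dx":0,"dy":0,"dz":0,"roll":0,"jaw":-0.2},
  ],
)

```text
time_s: 12.25
ee_pos: [0.5226, -0.3623, 0.0273]
eef_rot: [-3.141, 0.0, -0.07]
force: [0.1, 0.1, -0.3]
grip_width: 0.0562
grip_force: 0.0
```

Emit:
send_rows(
  rows=[
    {"dx":-12,"dy":0,"dz":0,"roll":0,"jaw":-0.2},
    {"dx":-15,"dy":0,"dz":0,"roll":0,"jaw":-0.2},
    {"dx":-15,"dy":0,"dz":0,"roll":0,"jaw":-0.2},
    {"dx":-15,"dy":-2,"dz":0,"roll":0,"jaw":-0.2},
    {"dx":0,"dy":0,"dz":0,"roll":0,"jaw":-0.2},
    {"dx":0,"dy":0,"dz":0,"roll":0,"jaw":-0.2},
  ],
)

```text
time_s: 12.75
ee_pos: [0.4661, -0.3565, 0.0278]
eef_rot: [3.141, -0.0, -0.071]
force: [0.1, 0.2, 0.2]
grip_width: 0.0564
grip_force: 0.0
```

Run:
```python
from h import *
c=camera("wrist");cv2.imwrite("pics/w3.png",c["frame"][:,:,::-1])
```

```text
(no output)
```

View pics/w3.png

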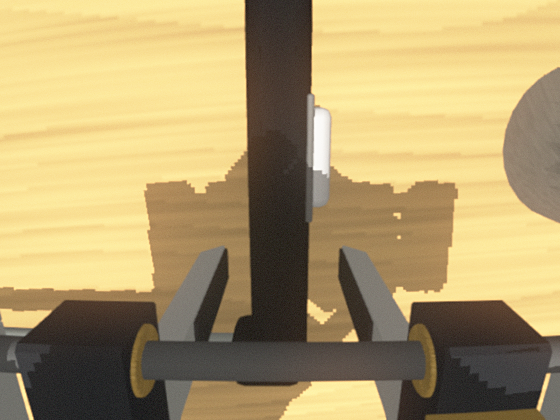

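The button at (321, 108–207) has sprung out, and the fingers straddle the bar clear of it. Now I close.

Emit:
send_rows(
  rows=[
    {"dx":0,"dy":0,"dz":0,"roll":0,"jaw":1},
    {"dx":0,"dy":0,"dz":0,"roll":0,"jaw":1},
    {"dx":0,"dy":0,"dz":0,"roll":0,"jaw":1},
    {"dx":0,"dy":0,"dz":0,"roll":0,"jaw":1},
    {"dx":0,"dy":0,"dz":0,"roll":0,"jaw":1},
    {"dx":0,"dy":0,"dz":0,"roll":0,"jaw":1},
    {"dx":0,"dy":0,"dz":0,"roll":0,"jaw":1},
    {"dx":0,"dy":0,"dz":0,"roll":0,"jaw":1},
    {"dx":0,"dy":0,"dz":0,"roll":0,"jaw":1},
    {"dx":0,"dy":0,"dz":0,"roll":0,"jaw":1},
  ],
  force=20,
)

```text
time_s: 13.63
ee_pos: [0.4662, -0.3554, 0.0274]
eef_rot: [-3.14, 0.0, -0.07]
force: [1.3, 6.1, 1.3]
grip_width: 0.0258
grip_force: 20.0
```

Emit:
send_rows(
  rows=[
    {"dx":0,"dy":-3,"dz":0,"roll":0,"jaw":1},
    {"dx":0,"dy":-1,"dz":0,"roll":0,"jaw":1},
    {"dx":0,"dy":0,"dz":0,"roll":0,"jaw":1},
  ],
)

```text
time_s: 13.88
ee_pos: [0.4664, -0.3522, 0.0274]
eef_rot: [3.142, -0.0, -0.07]
force: [2.4, -2.6, -4.9]
grip_width: 0.026
grip_force: 20.0
```

Emit:
send_rows(
  rows=[
    {"dx":0,"dy":-2,"dz":0,"roll":0,"jaw":1},
    {"dx":0,"dy":0,"dz":0,"roll":0,"jaw":1},
    {"dx":0,"dy":0,"dz":0,"roll":0,"jaw":1},
  ],
)

```text
time_s: 14.13
ee_pos: [0.4665, -0.3511, 0.0274]
eef_rot: [3.14, -0.001, -0.071]
force: [3.8, -8.6, -7.4]
grip_width: 0.0257
grip_force: 20.0
```

The handle resists being pushed back, so the latch is in. I'll return to mid-play and take a last look.

Emit:
send_rows(
  rows=[
    {"dx":0,"dy":2,"dz":0,"roll":0,"jaw":1},
    {"dx":0,"dy":1,"dz":0,"roll":0,"jaw":1},
    {"dx":0,"dy":0,"dz":0,"roll":0,"jaw":1},
    {"dx":0,"dy":0,"dz":0,"roll":0,"jaw":1},
    {"dx":0,"dy":0,"dz":0,"roll":0,"jaw":1},
    {"dx":0,"dy":0,"dz":0,"roll":0,"jaw":1},
  ],
)

```text
time_s: 14.63
ee_pos: [0.4663, -0.353, 0.0274]
eef_rot: [-3.141, -0.0, -0.07]
force: [3.9, 1.4, -4.4]
grip_width: 0.026
grip_force: 20.0
```

Run:
```python
from h import *
c=camera("scene");cv2.imwrite("pics/s3.png",c["frame"][:,:,::-1])
```

```text
(no output)
```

View pics/s3.png

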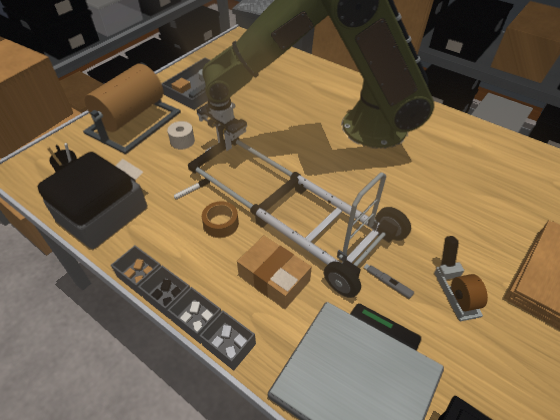

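The foot frame is upright at (365, 215), the handle is fully out with the grip held near (222, 150), and the bystanders are where they started.

```bash
python3 -c "
from station import *
print(hand_in())"
```

```text
the job is handed in; nothing more can be done
None
```

I handed the job in at about 15 s: the foot frame stands upright, the handle is locked at its second stop with the button sprung out, the gripper holds the bar beside the button, and nothing else on the bench looks moved; no verdict came back.

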